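# Reset the sliding stop of a drilling fixture snug against a wooden strip

## Robot

A 6-joint arm with a two-finger parallel gripper is mounted at the origin on the work surface. World frame = base frame: x ahead of the robot, y to its left, z up, the work surface at z = 0. Lengths are in m, angles in degrees, forces in N, time in s.
With the tool pointing down it reaches from about 0.25 to 0.8 m from the base axis. Payload 3.9 kg.
Tool frame: the origin (TCP) lies on the centre line of the jaws, within the pads' length; the fingertips stand 14 mm ahead of it and the grasp point (between the pads) lies 5 mm behind it; z points along the fingers, y is the direction in which the jaws open and shut (so a half turn about z gives the same grasp; the last joint's range is limited). The gripper opens to 85 mm and grips with 20 to 120 N. Pads are 22 mm wide; open, the fingers measure 114 mm over their backs; the gripper's body (76 mm by 85 mm) begins 54 mm behind the grasp point. The pads swing forward as they close: fully open they stand 13 mm farther back than shut.
Start: joints at [-65.89, 14.897, -7.913, 67.191, 0, 90], TCP at [0.214, -0.479, 0.245] pointing down, gripper open.
Joint ranges: [-159.42, 159.42], [-47.68, 98.78], [-73.54, 78.23], [-108.79, 121.32], [-90, 84.71], [-180, 180]. Speed limits (degrees/s): [147.25, 147.25, 180, 180, 180, 180].

## Interface

Orientations are given as a 3x3 rotation matrix whose columns are the frame's x, y, z axes.
In Python, from bench import get_state, imaging, ticket gives the robot as it stands. The module is installed in compiled form; this text tells all that it offers.
- The arm moves only by the tool send_rows, never from a script. Its argument "targets" is a list of rows, each a list of 3 entries, a list of its own where there are three numbers: the shift along the tool's x, y, z in cm, then the turn, a rotation vector about the tool's x, y, z in rad, then the gripper's target within -1 to 1 (fully open at 1, half-way at 0, shut at -1). In form: [[[dx, dy, dz], [wx, wy, wz], fingers], ...]. A call has exactly 8 rows; each row shifts and turns the commanded pose from where the row before left it, along the tool's axes as they then stand; what a row does not reach is not made up. A row lasts 1/10 s, in which the tool goes at most 50 mm and 8.59 degrees, less where a joint would pass 70% of its speed; a pose out of reach is approached as far as the arm can. A call is refused whole if a number of a shift passes 5 or a number of a turn 0.15, either way. A call with a gripper value outside its range is refused whole. The fingers move at their own pace and stop on an object; the grip force is fixed at half the most. Time passes only in rows, so rows that do not move let the fingers close, or fill a call up. It gives the time, the measured TCP pose, the force and the opening at its end, in the units of the state.
- get_state(): the state, without advancing time (a new reading comes with each control period).
- imaging.read_camera(name): name is "side" or "top"; returns the picture (420x560x3 uint8, red, green, blue); there is no depth.
- imaging.get_calibration(name): a dict with "fx", "fy", "cx", "cy" (pixels), "k1" (the pictures are not rectified: a ray, as slopes to the right and down, at radius r is drawn at 1 + k1 r^2 times it, then the intrinsics apply), "position" and "attitude" of the camera in the world. Camera axes: x right, y up, looking along -z (the intrinsics and any distortion apply to the point x, -y, -z); pixel columns grow to the right and rows downward; lengths in m; the calibration is good to about 2 mm. A picture is of the moment at which its call begins. get_calibration takes no time and is no camera call.
- ticket.job_done(): hands the job in, once; it reports no verdict.
The state is a dict: "clock": time; "joint_positions": joint angles; "joint_velocities": joint speeds; "joint_efforts": joint torques, N m; "tool_pos": TCP position; "eef_rot": TCP orientation; "force": force on the tool from outside, world axes, zero at the start; "torque": the same for the moment, N m; "opening": finger opening in m.
Only numpy, scipy, OpenCV 4.12 (cv2) and the standard library are available. Lean on these libraries where they do the work, as an engineer would, in place of code of your own. Each camera call takes 0.05 s, during which the arm holds its last target.

## Task

The wooden strip lies loose lengthwise in the drilling fixture. Loosen the wing screw of the sliding stop next to it, slide the stop along its rod until it has pushed the strip home on the anvil screw in the end block and bears on it lightly but firmly (over 4 N to take up all play, but never over 15 N, which dents the soft wood), and keep that push on while you tighten the wing screw again, so that the strip stays nipped when you let go. Do not drag the stop while it is clamped, and leave the parked second stop and everything else as it is.

Things in the scene. Friction and masses are not known exactly. Their poses are not given: they have to be found in the camera images.
- fixture: the drilling fixture, fixed to the bench: aluminium base plate 170 (x) x 500 (y) x 12 mm, origin at the centre of its underside, z up, +y along the fixture towards the end block. A 16 mm wide channel between two low rails (tops 22 mm above the bench) runs along y at x = -30 mm.
- rod_middle (a point): middle of the steel guide rod, 16 mm in diameter, that runs along the fixture's y at x = +30 mm, 45 mm above the bench; its supports at y = +-232 mm are 66 mm high. Axes as the fixture's.
- end_face (a point): centre of the face of the dark steel end block at the channel's +y end (180 mm along y from the fixture's origin), 19 mm above the bench; axes as the fixture's. An adjustable anvil screw, 11 mm across, stands out of it towards the strip by 2 to 20 mm, set differently each time and not measured. The bush plate overhangs it by 52 mm, 48 to 56 mm above the bench (bush to 62).
- stop: the sliding stop next to the strip: dark steel collar, 38 mm in diameter, 22 mm long (y), on the rod, its arm carries a pad in the channel; origin on the rod's axis at the collar's middle, axes as the fixture's. Slides only along the fixture's y (it cannot turn; ample travel). Clamped, it holds over 100 N; loosened, it drags with about 4 N plus 8 N per m/s.
- stop_face (a point): centre of the face of the stop's pad that meets the strip (12 mm wide, its +y side); lies at x = -60, y = +11, z = -26 mm from the stop's origin
- screw_wing (a point): middle of the black wing of the stop's screw, on its vertical axis over the collar's middle, 90 mm above the bench. Wing 40 mm long, 10 mm thick, 20 mm high (80 to 100 mm above the bench); below it a hub 18 mm across, then the collar's top at 64 mm. Tight, the wing stands lengthwise along the rod. Site x: across the wing's thickness, y: along its length; both turn with the screw.
- screw (a joint): angle of the stop's wing screw, rad: 0 is fully tight (a solid stop); it grows as the screw is turned counter-clockwise seen from above (loosening), up to 3.2. The clamping eases as it turns and is gone from 0.8 on. It hardly rises (0.2 mm per rad), takes about 0.1 N m to turn and stays where it is left.
- strip: the strip to be held: soft light wood, 14 mm wide (x) and 14 mm high, about 14 cm long (y; cut by hand), lying loose in the channel with 1 mm of room on each side; origin at the centre of its underside. Its top is 26 mm above the bench.
- strip_head (a point): centre of the strip's end face that goes against the anvil screw, under the bush plate
- strip_tail (a point): centre of the strip's end face that the stop meets
- parked_screw_wing (a point): middle of the wing of the second, identical stop, parked and clamped at the other end of the rod (its middle at y = -190 mm of the fixture); to be left alone
- parked_screw (a joint): angle of the parked stop's wing screw in rad; to be left at 0
- wheel_collar: bystander: loose plain steel ring, 22 mm across, 10 mm high, lying on the fixture's base plate at the far side
- bush: bystander: loose steel drill bush, 16 mm across, 16 mm high, standing on the near side of the base plate
- spare_strip: bystander: second wooden strip, 14 x 200 x 14 mm, on the bench to the right of the fixture
- tail_wheel: bystander: small rubber-tyred wheel lying flat, 72 mm across, 24 mm high
- sanding_block: bystander: cork sanding block, 60 x 110 x 32 mm
- glue: bystander: standing white glue bottle, 52 mm across, 130 mm high
- screwdriver: bystander: screwdriver lying on the bench, 200 mm long
- try_square: bystander: small try square lying flat, stock 95 mm, blade 130 mm
Mind the look-alikes: they are no part of the job. What is shaped like the strip but black is not meant.

How it is judged (in metres and radians):
On the way, in this order (a step that is already met when the one before it is completed fails the run):
1. the wing screw is loosened (turned at least 0.8 rad counter-clockwise) while the stop has not been dragged more than 4 mm (value of joint screw above 0.8 rad and distance of stop_face from where it was at the start of the episode below 0.004 m), for 0.1 s.
2. with the screw still loose, the stop presses the strip home on the anvil screw with more than 4 N (value of joint screw above 0.8 rad and contact force between stop and strip above 4 N), for 0.2 s.
At the end, for the whole second after the job is handed in: the strip lies flat in the channel, at rest, nipped between the anvil screw and the stop's pad, which still bears on its tail with more than 0.5 N (pad within 1.5 mm of it); the stop's wing screw is tight again (within 0.15 rad of its solid stop); the robot has let go (value of joint screw below 0.15 rad and contact force between stop and strip above 0.5 N and y of strip_tail in the frame of stop_face below 0.0015 m and z of each of strip_head, strip_tail in the frame of end_face below 0.003 m and linear speed of each of strip, stop below 0.005 m/s); the robot touches nothing.
It fails at once if the stop presses on the soft strip with more than 15 N and dents it (contact force between stop and strip above 15 N).
It fails at once if the parked stop is shifted by more than 4 mm or its screw turned by more than 0.3 rad (distance of parked_screw_wing from where it was at the start of the episode above 0.004 m or value of joint parked_screw above 0.3 rad).
It fails at once if a bystander is moved by more than 20 mm (distance of any of wheel_collar, bush, spare_strip, tail_wheel, sanding_block, glue, screwdriver, try_square from where it was at the start of the episode above 0.02 m).
It also fails if it takes over 56 s, if anything falls off the work surface, if the arm or the gripper's body presses on something with over 40 N, if the wrist force passes 120 N, or if a joint passes its speed limit or range.

## Working session

There is one attempt and no reset: what is moved stays moved. The work goes in short steps, Python scripts to look and compute and a tool call to move; the robot and the scene stay as the last step left them, time stands still between calls to the robot, and variables do not carry over. Pictures are saved under pics/ and viewed, and the job is handed in when it is done.

Besides the shell and the picture viewer there is one more tool, called after "Request:" as a command line: name --argument value ..., lists and objects as JSON in quotes. send_rows: Moves the arm, as the interface text tells. Its arguments: {"type":"object","properties":{"targets":{"type":"array"}},"required":["targets"]}

```bash
mkdir -p pics; python3 - <<'E'
from bench import get_state, imaging
import cv2
for n in("side","top"):
    im=imaging.read_camera(n); cv2.imwrite(f"pics/{n}0.png",im[:,:,::-1]); print(n,imaging.get_calibration(n))
print(get_state())
E
```

```text
side {'fx': 433.377643283717, 'fy': 433.377643283717, 'cx': 283.6217372860508, 'cy': 212.95614001913532, 'k1': -0.05402675537412873, 'position': array([-0.18471264,  0.68368365,  0.91572506]), 'attitude': array([[-0.70152208,  0.46929766, -0.53630819],
       [-0.71250557, -0.44684864,  0.54098254],
       [ 0.01423326,  0.76163377,  0.64785138]])}
top {'fx': 429.81277616337076, 'fy': 429.81277616337076, 'cx': 277.4989393090033, 'cy': 212.8166049714636, 'k1': 0.042992183599542655, 'position': array([0.31886789, 0.01205455, 1.36719735]), 'attitude': array([[-0.01309568,  0.988084  , -0.15335745],
       [-0.99971999, -0.00991518,  0.02148563],
       [ 0.01970905,  0.15359588,  0.98793717]])}
{'clock': 0.1, 'joint_positions': array([-6.58914079e+01,  1.49331796e+01, -7.97710193e+00,  6.71920863e+01,
       -8.39420066e-04,  8.99993710e+01]), 'joint_velocities': array([ 0.0830139 , -0.11602616,  0.12702105, -0.07127815, -0.03232935,
        0.0693772 ]), 'joint_efforts': array([-1.23490263e-04, -4.06507766e+01,  2.54527563e+01,  1.00427432e-02,
       -4.06202798e-05,  9.70308633e-06]), 'tool_pos': array([ 0.21420033, -0.47866924,  0.24454542]), 'eef_rot': array([[ 9.12768439e-01,  4.08476713e-01, -7.43162276e-04],
       [ 4.08477389e-01, -9.12766993e-01,  1.62482454e-03],
       [-1.46310073e-05, -1.78665355e-03, -9.99998404e-01]]), 'force': array([-0.64170628,  0.78541972, -0.64380484]), 'torque': array([-0.01436065,  0.01391544,  0.02305141]), 'opening': 0.0854254186460085}
```

View pics/side0.png

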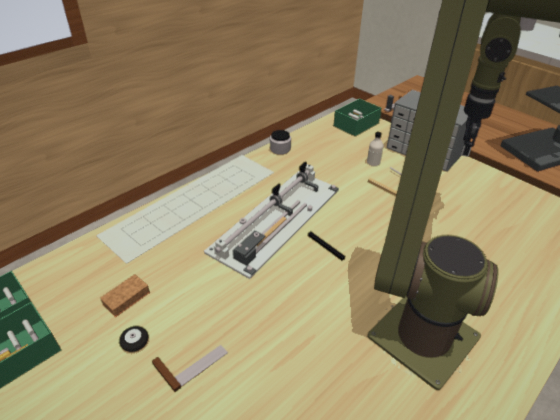

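View pics/top0.png

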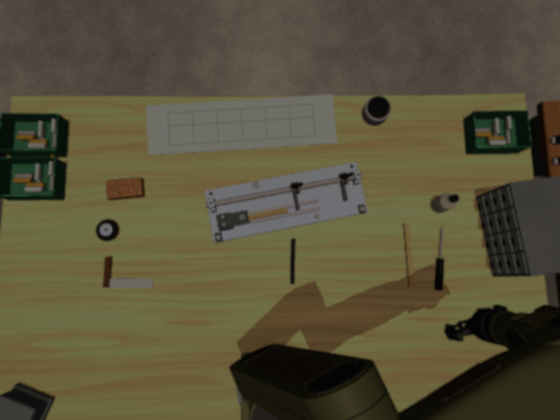

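The overview pictures show the fixture at about (285,203) in top, with the end block at its left end (233,217). The stop next to the strip is near (296,190) and the parked stop near (345,182). I'll enlarge both views.

```bash
python3 - <<'E'
import cv2
a=cv2.imread("pics/top0.png")[155:245,195:375]; cv2.imwrite("pics/topz.png",cv2.convertScaleAbs(cv2.resize(a,None,fx=4.4,fy=4.4,interpolation=cv2.INTER_CUBIC),alpha=1.6))
a=cv2.imread("pics/side0.png")[155:280,200:350]; cv2.imwrite("pics/sidez.png",cv2.resize(a,None,fx=4.8,fy=4.8,interpolation=cv2.INTER_CUBIC))
E
```

```text
(no output)
```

View pics/topz.png

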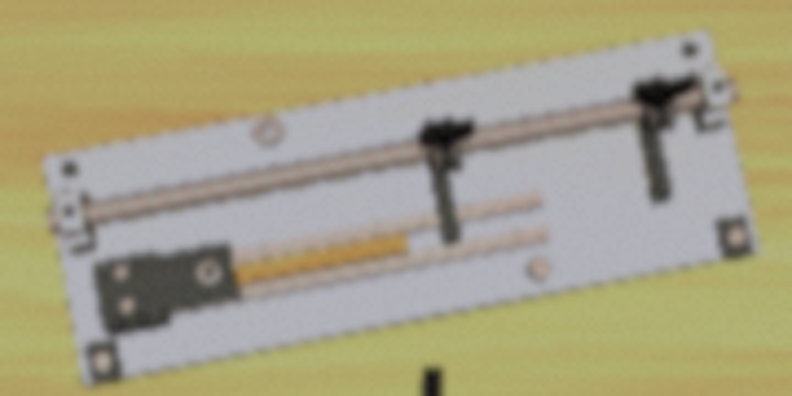

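View pics/sidez.png

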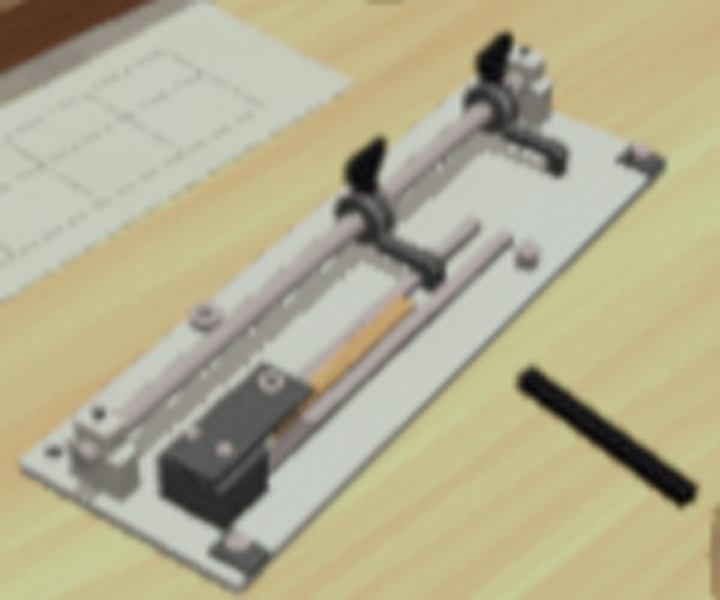

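The enlargements show the whole plate, with top-zoom corners at (47,157), (710,32), (755,250) and (88,382). The black wings are at (447,133) and (665,92). The strip's tail is at about (407,243), and the stop's arm is at about (448,200).

```bash
cat > h.py <<'E'
import numpy as np, cv2
from bench import imaging
def KD(n):
    c=imaging.get_calibration(n)
    return c,np.array([[c['fx'],0,c['cx']],[0,c['fy'],c['cy']],[0,0,1]]),np.array([c['k1'],0,0,0.])
def ray(n,p):
    c,K,D=KD(n); u=cv2.undistortPoints(np.float64(p).reshape(-1,1,2),K,D).reshape(-1,2)
    d=np.c_[u[:,0],-u[:,1],-np.ones(len(u))]@np.array(c['attitude']).T
    return c['position'],d
def plane(n,p,z):
    o,d=ray(n,p); return o+d*((z-o[2])/d[:,2])[:,None]
def proj(n,P):
    c,K,D=KD(n); q=(np.atleast_2d(P)-c['position'])@np.array(c['attitude'])
    q=q*[1,-1,-1]; return cv2.projectPoints(q,np.zeros(3),np.zeros(3),K,D)[0].reshape(-1,2)
def tri(pt,ps):
    o1,d1=ray('top',pt);o2,d2=ray('side',ps); d1=d1[0];d2=d2[0]
    s=np.linalg.lstsq(np.c_[d1,-d2],o2-o1,rcond=None)[0]
    a=o1+s[0]*d1;b=o2+s[1]*d2; return (a+b)/2,np.linalg.norm(a-b)
E
python3 - <<'E'
from h import *
t=lambda X:(np.float64(X)+.5)/4.4-.5+[195,155]
s=lambda X:(np.float64(X)+.5)/4.8-.5+[200,155]
# order: -y... left-up(+x,+y), right-up(+x,-y), right-low(-x,-y), left-low(-x,+y)
ct=t([(47,157),(710,32),(755,250),(88,382)])
cs=s([(22,463),(447,75),(663,168),(242,590)])
for n,c in(('top',ct),('side',cs)):
    P=plane(n,c,0.012)[:,:2]; m=P.mean(0)
    ey=(P[0]+P[3]-P[1]-P[2])/2; ex=(P[0]+P[1]-P[2]-P[3])/2
    print(n,P.round(4).tolist(),'c',m,'L',np.linalg.norm(ey),np.linalg.norm(ex),'yaw',np.degrees([np.arctan2(-ey[0],ey[1]),np.arctan2(ex[1],ex[0])]))
# wings
import cv2
for n,(x0,x1,y0,y1) in(('top',(285,365,165,205)),('side',(265,320,158,205))):
    im=cv2.imread(f'pics/{n}0.png'); m=(im.max(2)<(22 if n=='top' else 40)).astype(np.uint8); 
    z=np.zeros_like(m); z[y0:y1,x0:x1]=m[y0:y1,x0:x1]
    k,l,st,ce=cv2.connectedComponentsWithStats(z)
    for i in range(1,k):
        if st[i,4]>5: print(n,st[i],ce[i])
E
```

```text
top [[0.6045, 0.2129], [0.6945, -0.2752], [0.5309, -0.3014], [0.4401, 0.1817]] c [ 0.56751109 -0.04552445] L 0.4939415694713017 0.1665285469088066 yaw [10.54128274  9.92711071]
side [[0.6009, 0.2168], [0.7118, -0.2637], [0.5233, -0.2934], [0.4324, 0.1872]] c [ 0.56710116 -0.03828048] L 0.4910040691815506 0.1809792860233191 yaw [11.8535279   9.45106604]
top [340 174  11   5  28] [344.21428571 176.10714286]
top [292 184   9   4  26] [295.42307692 185.23076923]
side [300 163   6   9  35] [302.6        167.28571429]
side [273 185   6  10  41] [275.63414634 190.04878049]
```

```bash
python3 - <<'E'
from h import *
from scipy.optimize import least_squares
t=lambda X:(np.float64(X)+.5)/4.4-.5+[195,155]
s=lambda X:(np.float64(X)+.5)/4.8-.5+[200,155]
print('wing',tri((295.42,185.23),(275.63,190.05)),'parked',tri((344.2,176.1),(302.6,167.3)))
L=[('top',(.085,.25,.012),t((47,157))),('top',(.085,-.25,.012),t((710,32))),('top',(-.085,-.25,.012),t((755,250))),('top',(-.085,.25,.012),t((88,382))),
('side',(.085,.25,.012),s((22,463))),('side',(-.085,-.25,.012),s((663,168))),('side',(-.085,.25,.012),s((242,590))),
('top',(.03,-.19,.09),(344.2,176.1)),('side',(.03,-.19,.09),(302.6,167.3))]
def W(v,p):
    c,S=np.cos(v[2]),np.sin(v[2]); x,y,z=p; return np.array([v[0]+c*x-S*y,v[1]+S*x+c*y,z])
f=lambda v:np.concatenate([proj(n,W(v,p))[0]-q for n,p,q in L])
r=least_squares(f,[.567,-.043,.18],loss='soft_l1');v=r.x
print(v,np.degrees(v[2]));print(f(v).reshape(-1,2).round(2))
np.save('v.npy',v)
# per view wing on plane z=.09 -> fixture frame
R=np.array([[np.cos(v[2]),-np.sin(v[2])],[np.sin(v[2]),np.cos(v[2])]])
for n,a,b in(('top',(295.42,185.23),(344.2,176.1)),('side',(275.63,190.05),(302.6,167.3))):
    P=plane(n,[a,b],.09)[:,:2]; print(n,P,'fix',(P-v[:2])@R)
# strip tail top z=.026
for n,p in(('top',t((407,243))),('side',s((405,300)))):
    print('tail',n,(plane(n,[p],.026)[:,:2]-v[:2])@R)
for n in('top','side'):
    im=cv2.imread(f'pics/{n}0.png')
    im=cv2.convertScaleAbs(im,alpha=1.6 if n=='top' else 1)
    x0,y0,k=(195,155,4.4) if n=='top' else (200,155,4.8)
    a=cv2.resize(im[y0:y0+125,x0:x0+180],None,fx=k,fy=k,interpolation=cv2.INTER_CUBIC)
    pts=[W(v,p) for p in [(.085,.25,.012),(.085,-.25,.012),(-.085,-.25,.012),(-.085,.25,.012),(.03,.232,.066),(.03,-.232,.066),(.03,-.19,.09),(-.03,.128,.062),(-.03,.18,.019)]]
    for q in proj(n,np.array(pts)):
        q=(q+.5-[x0,y0])*k; cv2.drawMarker(a,(int(q[0]),int(q[1])),(0,0,255),0,12,1)
    cv2.imwrite(f'pics/{n}chk.png',a[:600,:800])
E
```

```text
wing (array([ 0.60275636, -0.07212942,  0.08234408]), np.float64(0.0009705381417439232)) parked (array([ 0.62871581, -0.22234685,  0.08579161]), np.float64(0.00213477413892272))
[ 0.56539212 -0.0435972   0.18627955] 10.673031989775142
[[-1.55  0.6 ]
 [-0.53 -0.21]
 [ 1.16  0.82]
 [-1.51  1.46]
 [-0.63 -0.13]
 [ 1.06 -2.01]
 [-0.53 -0.79]
 [ 1.23 -0.5 ]
 [-0.06 -1.52]]
top [[ 0.60144114 -0.07131986]
 [ 0.62854187 -0.22092376]] fix [[ 0.03029103 -0.03391949]
 [ 0.02921566 -0.18595441]]
side [[ 0.59510385 -0.0654427 ]
 [ 0.62369148 -0.21833366]] fix [[ 0.02515184 -0.02697031]
 [ 0.02492888 -0.18251081]]
tail top [[-0.02935853  0.00140187]]
tail side [[-0.02858724  0.00293343]]
```

View pics/topchk.png

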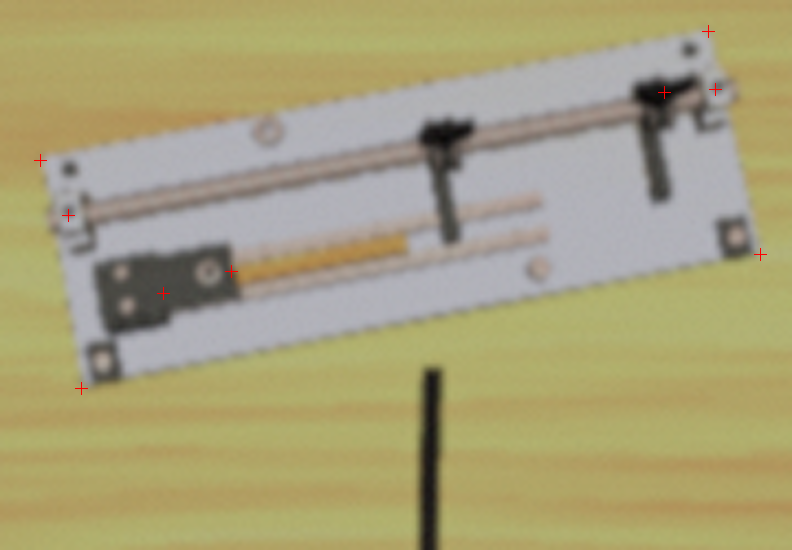

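View pics/sidechk.png

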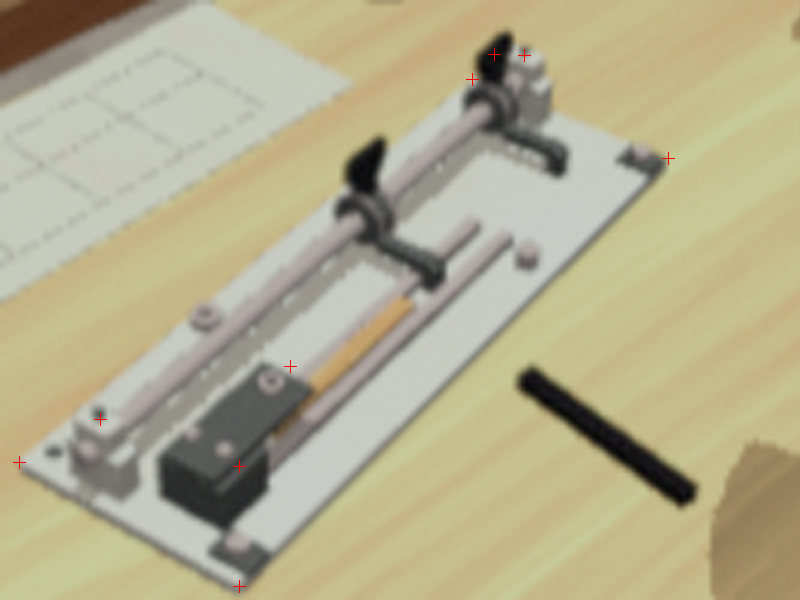

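Both overlays match to within about 2 px. The fixture centre is at (0.565,-0.044) with a yaw of 10.7°. The stop wing is near fixture y = -36 mm, once the bias seen on the parked wing is removed. Now I'll turn the tool.

Request:
send_rows --targets '[[[0,0,0],[0,0,-0.14],0],[[0,0,0],[0,0,-0.14],0],[[0,0,0],[0,0,-0.14],0],[[0,0,0],[0,0,-0.14],0],[[0,0,0],[0,0,-0.14],0],[[0,0,0],[0,0,-0.14],0],[[0,0,0],[0,0,-0.14],0],[[0,0,0],[0,0,-0.14],0]]'

```text
clock: 0.9
tool_pos: [0.2143, -0.4788, 0.2448]
eef_rot: [[0.024, 1.0, -0.0], [1.0, -0.024, 0.001], [0.001, -0.001, -1.0]]
force: [-0.3, 0.7, -0.3]
opening: 0.0428
```

```bash
cat > s.py <<'E'
from h import *
from bench import get_state
s=get_state(); v=np.load('v.npy'); a=v[2]
F=np.array([[np.cos(a),-np.sin(a),0],[np.sin(a),np.cos(a),0],[0,0,1]])
R=s['eef_rot'];p=s['tool_pos']
print('t',s['clock'],'p',p.round(4),'fix',(F.T@(p-[v[0],v[1],0])).round(4)*1000,'yaw_rel_fix',np.degrees(np.arctan2(R[1,0],R[0,0])-a).round(2)-90,'tilt',R[:2,2].round(4))
print('q',s['joint_positions'].round(2),'open',round(s['opening'],4),'Ffix',(F.T@s['force']).round(2),'T',s['torque'].round(3))
import sys
if len(sys.argv)>3:
    g=np.array([float(x) for x in sys.argv[1:4]])/1000   # target in fixture frame mm
    w=F@g+[v[0],v[1],0]; print('tool cm to go',(R.T@(w-p)*100).round(2))
E
python3 s.py 30 -36 200
```

```text
t 0.9 p [ 0.2143 -0.4788  0.2448] fix [-425.6 -362.7  244.8] yaw_rel_fix -12.060000000000002 tilt [-0.0005  0.001 ]
q [-65.89  14.92  -7.96  67.19  -0.    25.5 ] open 0.0428 Ffix [-0.16  0.77 -0.3 ] T [-0.007 -0.046  0.02 ]
tool cm to go [41.46 37.73  4.5 ]
```

Request:
send_rows --targets '[[[2.6,2.36,0],[0,0,0],0],[[2.6,2.36,0],[0,0,0],0],[[2.6,2.36,0],[0,0,0],0],[[2.6,2.36,0],[0,0,0],0],[[2.6,2.36,0],[0,0,0],0],[[2.6,2.36,0],[0,0,0],0],[[2.6,2.36,0],[0,0,0],0],[[2.6,2.36,0],[0,0,0],0]]'

```text
clock: 1.7
tool_pos: [0.41, -0.2756, 0.245]
eef_rot: [[0.03, 1.0, -0.001], [1.0, -0.03, 0.0], [0.0, -0.001, -1.0]]
force: [0.8, -0.5, 0.1]
opening: 0.0424
```

Request:
send_rows --targets '[[[2.6,2.36,0],[0,0,0],0],[[2.6,2.36,0],[0,0,0],0],[[2.6,2.36,0],[0,0,0],0],[[2.6,2.36,0],[0,0,0],0],[[2.6,2.36,0.5],[0,0,0],0],[[2.6,2.36,0.5],[0,0,0],0],[[2.6,2.36,0.5],[0,0,0],0],[[2.6,2.36,0.5],[0,0,0],0]]'

```text
clock: 2.5
tool_pos: [0.6049, -0.0735, 0.2246]
eef_rot: [[0.03, 1.0, -0.001], [1.0, -0.03, 0.0], [-0.0, -0.001, -1.0]]
force: [0.7, -0.2, 0.7]
opening: 0.043
```

Request:
send_rows --targets '[[[0,0,0.5],[0,0,-0.105],0],[[0,0,0.5],[0,0,-0.105],0],[[0,0,0.5],[0,0,0],0],[[0,0,0.5],[0,0,0],0],[[0,0,0.5],[0,0,0],0],[[0,0,0.5],[0,0,0],0],[[0,0,0],[0,0,0],0],[[0,0,0],[0,0,0],0]]'

```text
clock: 3.3
tool_pos: [0.6042, -0.0749, 0.1953]
eef_rot: [[-0.178, 0.984, -0.0], [0.984, 0.178, 0.0], [0.0, -0.0, -1.0]]
force: [1.5, -0.5, 0.3]
opening: 0.0428
```

```bash
python3 s.py 30 -36 130
python3 - <<'E'
from h import *
for n,(x0,y0) in(("side",(210,100)),("top",(215,120))):
    a=imaging.read_camera(n)[y0:y0+130,x0:x0+160,::-1]; cv2.imwrite(f"pics/{n}2.png",cv2.resize(cv2.convertScaleAbs(a,alpha=1.5 if n=='top' else 1.2),None,fx=4.5,fy=4.5,interpolation=cv2.INTER_CUBIC))
E
```

```text
t 3.3 p [ 0.6042 -0.0749  0.1953] fix [ 32.4 -37.9 195.3] yaw_rel_fix -0.4000000000000057 tilt [-0.0001  0.    ]
q [-7.06 24.44 -1.14 64.42  0.   72.66] open 0.0428 Ffix [ 1.38 -0.73  0.29] T [-0.014  0.022 -0.028]
tool cm to go [ 0.19 -0.24  6.53]
```

View pics/side2.png

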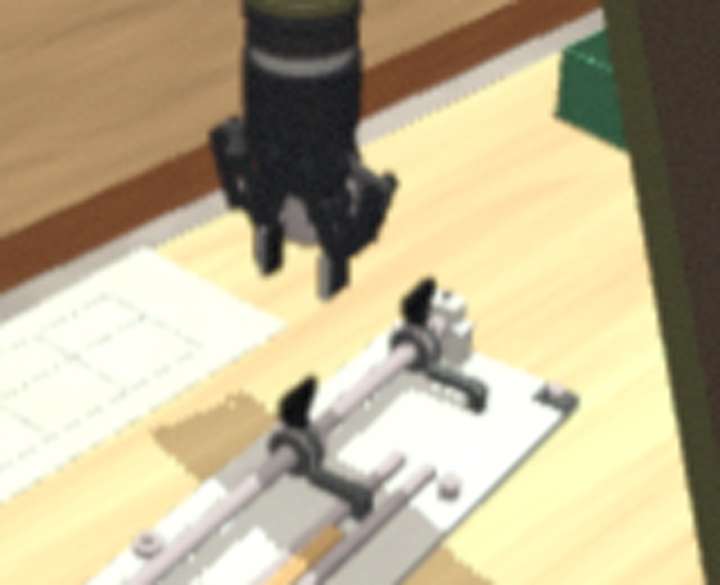

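View pics/top2.png

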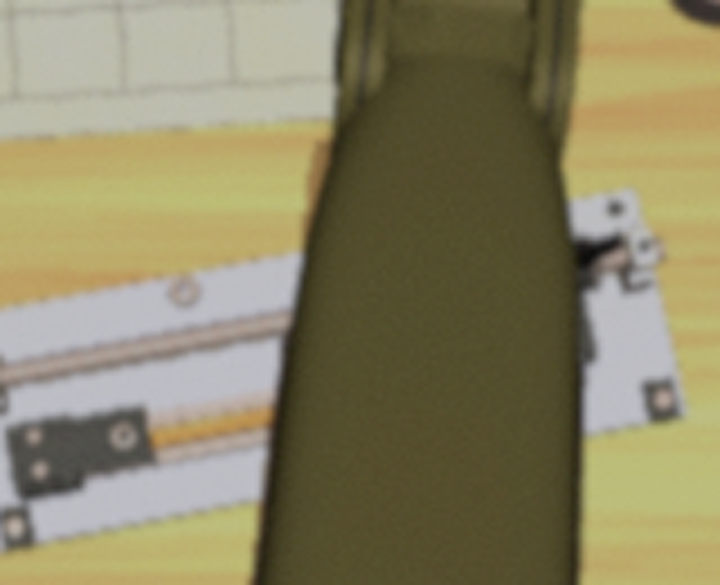

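Side view: the jaw tips are at zoom (267,270) and (332,293), the stop wing at (298,403), so the tool is roughly above it. The arm hides the stop in the top view. I'll compare the predicted and seen positions of the tips and the wing.

```bash
python3 - <<'E'
from h import *
c=lambda q:(q+.5-[210,100])*4.5-.5
print('tips pred', c(proj('side',[[.6042,-.0749,.1953-.011]])), 'seen mid (299,281)')
u=np.array([.984,.178,0])*.0214
print(c(proj('side',[np.array([.6042,-.0749,.1843])+k*u for k in(-1,1)])))
v=np.load('v.npy');C,S=np.cos(v[2]),np.sin(v[2])
W=lambda x,y,z:[v[0]+C*x-S*y,v[1]+S*x+C*y,z]
for y in(-.041,-.036,-.031): print('wing',y,c(proj('side',[W(.03,y,.09),W(.03,y-.02,.1),W(.03,y+.02,.1),W(.03,y-.011,.045),W(.03,y+.011,.045)])).round(0).tolist())
print('parked',c(proj('side',[W(.03,-.19,.09),W(.03,-.21,.1),W(.03,-.17,.1),W(.03,-.179,.045)])).round(0).tolist())
im=cv2.imread('pics/side2.png')
for x0,x1,y0,y1 in((270,325,370,432),(395,445,272,330)):
    m=(im[y0:y1,x0:x1].max(2)<40).astype(np.uint8); ys,xs=np.nonzero(m); print('black bbox',xs.min()+x0,xs.max()+x0,ys.min()+y0,ys.max()+y0,'cen',xs.mean()+x0,ys.mean()+y0)
E
```

```text
tips pred [[298.23422522 283.28642674]] seen mid (299,281)
[[324.23689995 293.93575172]
 [272.601825   272.79343005]]
wing -0.041 [[303.0, 395.0], [320.0, 369.0], [286.0, 397.0], [312.0, 437.0], [294.0, 453.0]]
wing -0.036 [[299.0, 398.0], [316.0, 373.0], [282.0, 401.0], [308.0, 441.0], [290.0, 456.0]]
wing -0.031 [[295.0, 402.0], [311.0, 376.0], [278.0, 404.0], [304.0, 444.0], [286.0, 460.0]]
parked [[418.0, 298.0], [433.0, 275.0], [404.0, 299.0], [408.0, 353.0]]
black bbox 284 311 384 426 cen 297.28194444444443 406.15972222222223
black bbox 407 430 284 322 cen 418.1282527881041 304.7992565055762
```

Tips predicted and seen agree to 2 px. The wing is at fixture y of about -35 mm. Going down in two stages.

Request:
send_rows --targets '[[[0.3,-0.2,1.2],[0,0,-0.007],0],[[0,0,1.2],[0,0,0],0],[[0,0,1.2],[0,0,0],0],[[0,0,1.2],[0,0,0],0],[[0,0,1.2],[0,0,0],0],[[0,0,0.5],[0,0,0],0],[[0,0,0],[0,0,0],0],[[0,0,0],[0,0,0],0]]'

```text
clock: 4.2
tool_pos: [0.6021, -0.0722, 0.1304]
eef_rot: [[-0.186, 0.983, 0.0], [0.983, 0.186, -0.0], [-0.0, 0.0, -1.0]]
force: [0.5, -0.4, -0.1]
opening: 0.0429
```

```bash
python3 s.py 30 -35 85
python3 - <<'E'
from h import *
for n,(x0,y0) in(("side",(210,130)),):
    a=imaging.read_camera(n)[y0:y0+110,x0:x0+140,::-1]; cv2.imwrite(f"pics/{n}3.png",cv2.resize(cv2.convertScaleAbs(a,alpha=1.8),None,fx=5,fy=5,interpolation=cv2.INTER_CUBIC))
E
```

```text
t 4.2 p [ 0.6021 -0.0722  0.1304] fix [ 30.7 -34.9 130.4] yaw_rel_fix 0.04000000000000625 tilt [ 0.0002 -0.    ]
q [-6.84 26.56 -7.82 55.61 -0.   72.45] open 0.0429 Ffix [ 0.42 -0.48 -0.08] T [ 0.004 -0.051 -0.021]
tool cm to go [-0.01 -0.07  4.54]
```

View pics/side3.png

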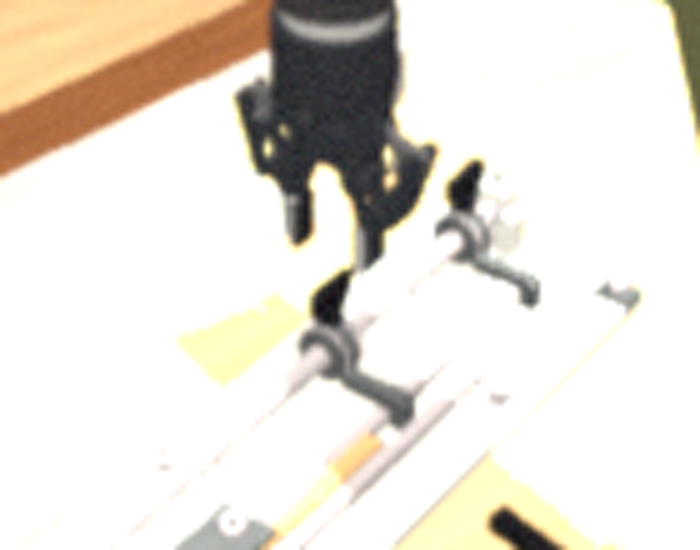

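The tips at (300,238) and (367,262) straddle the column of the wing at (332,293). The alignment is good, so I'll lower 45 mm and then close.

Request:
send_rows --targets '[[[0,0,0.9],[0,0,0],0],[[0,0,0.9],[0,0,0],0],[[0,0,0.9],[0,0,0],0],[[0,0,0.9],[0,0,0],0],[[0,0,0.9],[0,0,0],0],[[0,0,0],[0,0,0],0],[[0,0,0],[0,0,0],0],[[0,0,0],[0,0,0],0]]'

```text
clock: 5.05
tool_pos: [0.6023, -0.0722, 0.0857]
eef_rot: [[-0.186, 0.983, 0.001], [0.983, 0.186, -0.0], [-0.0, 0.001, -1.0]]
force: [-0.7, 0.2, -1.1]
opening: 0.0425
```

```bash
python3 s.py 30 -35 85
python3 - <<'E'
from h import *
for n,(x0,y0) in(("side",(210,130)),):
    a=imaging.read_camera(n)[y0:y0+110,x0:x0+140,::-1]; cv2.imwrite(f"pics/{n}4.png",cv2.resize(cv2.convertScaleAbs(a,alpha=1.3),None,fx=5,fy=5,interpolation=cv2.INTER_CUBIC))
E
```

```text
t 5.05 p [ 0.6023 -0.0722  0.0857] fix [ 30.9 -34.9  85.7] yaw_rel_fix 0.04000000000000625 tilt [ 0.0008 -0.0001]
q [ -6.83  28.7  -11.49  49.76  -0.    72.45] open 0.0425 Ffix [-0.68  0.37 -1.1 ] T [-0.033  0.013  0.05 ]
tool cm to go [-0.01 -0.09  0.07]
```

View pics/side4.png

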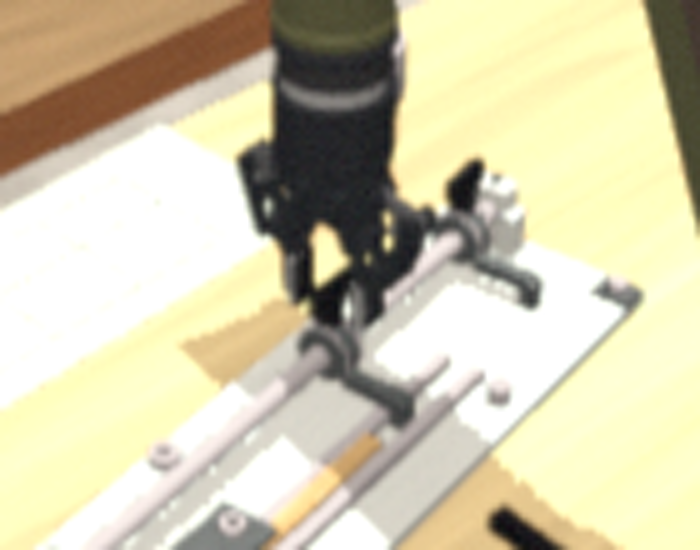

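The wing sits between the two fingers, at (330,300). Closing.

Request:
send_rows --targets '[[[0,0,0],[0,0,0],-0.4],[[0,0,0],[0,0,0],-0.6],[[0,0,0],[0,0,0],-0.7],[[0,0,0],[0,0,0],-0.75],[[0,0,0],[0,0,0],-0.8],[[0,0,0],[0,0,0],-0.9],[[0,0,0],[0,0,0],-1],[[0,0,0],[0,0,0],-1]]'

```text
clock: 5.9
tool_pos: [0.6034, -0.072, 0.0861]
eef_rot: [[-0.186, 0.983, 0.003], [0.983, 0.186, 0.0], [-0.0, 0.003, -1.0]]
force: [4.8, 1.1, 2.9]
opening: 0.0141
```

```bash
python3 s.py 30 -35 85
```

```text
t 5.9 p [ 0.6034 -0.072   0.0861] fix [ 32.1 -34.9  86.1] yaw_rel_fix 0.04999999999999716 tilt [0.0032 0.0003]
q [-6.820e+00  2.869e+01 -1.144e+01  4.969e+01  4.000e-02  7.245e+01] open 0.0141 Ffix [4.94 0.19 2.91] T [ 0.436 -1.061 -0.038]
tool cm to go [-0.01 -0.21  0.11]
```

Request:
send_rows --targets '[[[0,0.1,0],[0,0,0],-1],[[0,0,0],[0,0,0],-1],[[0,0,0],[0,0,0],-1],[[0,0,0],[0,0,0],-1],[[0,0,0],[0,0,0],-1],[[0,0,0],[0,0,0],-1],[[0,0,0],[0,0,0],-1],[[0,0,0],[0,0,0],-1]]'

```text
clock: 6.7
tool_pos: [0.6035, -0.0719, 0.0859]
eef_rot: [[-0.186, 0.983, 0.002], [0.983, 0.186, -0.0], [-0.0, 0.002, -1.0]]
force: [3.4, 2.8, 6.5]
opening: 0.0138
```

```bash
python3 s.py 30 -35 85
```

```text
t 6.7 p [ 0.6035 -0.0719  0.0859] fix [ 32.2 -34.9  85.9] yaw_rel_fix 0.04999999999999716 tilt [ 0.0015 -0.    ]
q [-6.800e+00  2.877e+01 -1.133e+01  4.981e+01  1.000e-02  7.248e+01] open 0.0138 Ffix [3.85 2.13 6.53] T [ 0.342 -0.832  0.016]
tool cm to go [-0.01 -0.22  0.09]
```

The opening reads 13.8 mm, not 10 mm, and there is an upward force. The tips (about 72 mm high) probably caught the 18 mm hub below the wing. I'll reopen, raise by 9 mm and re-grip on the wing only.

Request:
send_rows --targets '[[[0,0,0],[0,0,0],-0.2],[[0,0,0],[0,0,0],-0.2],[[0,0,0],[0,0,0],-0.2],[[0,0.05,-0.5],[0,0,0],-0.2],[[0,0,-0.4],[0,0,0],-0.2],[[0,0,0],[0,0,0],-0.2],[[0,0,0],[0,0,0],-0.2],[[0,0,0],[0,0,0],-0.2]]'

```text
clock: 7.5
tool_pos: [0.6033, -0.0718, 0.0943]
eef_rot: [[-0.186, 0.983, -0.0], [0.983, 0.186, -0.0], [-0.0, -0.0, -1.0]]
force: [0.5, -0.6, -0.9]
opening: 0.0339
```

```bash
python3 s.py 30 -35 85
```

```text
t 7.5 p [ 0.6033 -0.0718  0.0943] fix [ 32.  -34.8  94.3] yaw_rel_fix 0.04000000000000625 tilt [-0.0001 -0.    ]
q [ -6.79  28.37 -10.61  51.02  -0.    72.5 ] open 0.0339 Ffix [ 0.41 -0.68 -0.91] T [-0.038 -0.05   0.004]
tool cm to go [-0.02 -0.2   0.93]
```

Request:
send_rows --targets '[[[0,0,0],[0,0,0],-0.4],[[0,0,0],[0,0,0],-0.6],[[0,0,0],[0,0,0],-0.7],[[0,0,0],[0,0,0],-0.8],[[0,0,0],[0,0,0],-1],[[0,0,0],[0,0,0],-1],[[0,0,0],[0,0,0],-1],[[0,0,0],[0,0,0],-1]]'

```text
clock: 8.3
tool_pos: [0.6035, -0.0718, 0.0944]
eef_rot: [[-0.186, 0.983, 0.0], [0.983, 0.186, 0.0], [0.0, 0.0, -1.0]]
force: [1.1, 1.2, 0.9]
opening: 0.0092
```

```bash
python3 s.py 30 -35 85
```

```text
t 8.3 p [ 0.6035 -0.0718  0.0944] fix [ 32.3 -34.8  94.4] yaw_rel_fix 0.04000000000000625 tilt [0.0004 0.0001]
q [-6.790e+00  2.837e+01 -1.060e+01  5.101e+01  1.000e-02  7.250e+01] open 0.0092 Ffix [1.31 0.94 0.86] T [ 0.143 -0.119 -0.036]
tool cm to go [-0.02 -0.23  0.94]
```

The wing is gripped now, at 9.2 mm with little force. Loosening counter-clockwise.

Request:
send_rows --targets '[[[0,0,0],[0,0,-0.05],-1],[[0,0,0],[0,0,-0.05],-1],[[0,0,0],[0,0,-0.05],-1],[[0,0,0],[0,0,-0.05],-1],[[0,0,0],[0,0,-0.05],-1],[[0,0,0],[0,0,-0.05],-1],[[0,0,0],[0,0,0],-1],[[0,0,0],[0,0,0],-1]]'

```text
clock: 9.1
tool_pos: [0.6037, -0.0717, 0.0944]
eef_rot: [[-0.467, 0.884, 0.001], [0.884, 0.467, 0.0], [-0.0, 0.001, -1.0]]
force: [2.0, 0.8, 0.2]
opening: 0.009
```

```bash
python3 s.py 30 -35 85
```

```text
t 9.1 p [ 0.6037 -0.0717  0.0944] fix [ 32.4 -34.8  94.4] yaw_rel_fix 17.189999999999998 tilt [0.0007 0.0002]
q [-6.780e+00  2.838e+01 -1.059e+01  5.100e+01  1.000e-02  5.535e+01] open 0.009 Ffix [2.07 0.46 0.24] T [ 0.144 -0.277  0.08 ]
tool cm to go [ 0.05 -0.24  0.94]
```

Lateral forces stay low, so the tool is well centred. I'll go on to about 1.05 rad.

Request:
send_rows --targets '[[[0,0,0],[0,0,-0.1],-1],[[0,0,0],[0,0,-0.1],-1],[[0,0,0],[0,0,-0.1],-1],[[0,0,0],[0,0,-0.1],-1],[[0,0,0],[0,0,-0.1],-1],[[0,0,0],[0,0,-0.1],-1],[[0,0,0],[0,0,-0.1],-1],[[0,0,0],[0,0,-0.1],-1]]'

```text
clock: 9.9
tool_pos: [0.604, -0.0714, 0.0946]
eef_rot: [[-0.961, 0.277, 0.001], [0.277, 0.961, 0.001], [-0.001, 0.001, -1.0]]
force: [2.1, 2.7, 0.4]
opening: 0.0091
```

Request:
send_rows --targets '[[[0,0,0],[0,0,0],-1],[[0,0,0],[0,0,0],-1],[[0,0,0],[0,0,0],-1],[[0,0,0],[0,0,0],-1],[[0,0,0],[0,0,0],-1],[[0,0,0],[0,0,0],-1],[[0,0,0],[0,0,0],-1],[[0,0,0],[0,0,0],-1]]'

```text
clock: 10.7
tool_pos: [0.604, -0.0715, 0.0946]
eef_rot: [[-0.96, 0.28, 0.001], [0.28, 0.96, 0.001], [-0.001, 0.001, -1.0]]
force: [2.4, 4.2, 1.2]
opening: 0.008
```

```bash
python3 s.py 32 10 94.4
python3 - <<'E'
from h import *
for n,(x0,y0) in(("side",(210,130)),):
    a=imaging.read_camera(n)[y0:y0+110,x0:x0+140,::-1]; cv2.imwrite(f"pics/{n}5.png",cv2.resize(cv2.convertScaleAbs(a,alpha=1.3),None,fx=5,fy=5,interpolation=cv2.INTER_CUBIC))
E
```

```text
t 10.7 p [ 0.604  -0.0715  0.0946] fix [ 32.7 -34.6  94.6] yaw_rel_fix 63.06 tilt [0.0013 0.0007]
q [-6.780e+00  2.837e+01 -1.058e+01  5.098e+01  5.000e-02  9.490e+00] open 0.008 Ffix [3.18 3.67 1.2 ] T [ 0.767 -0.78   0.046]
tool cm to go [2.09 3.94 0.02]
```

View pics/side5.png

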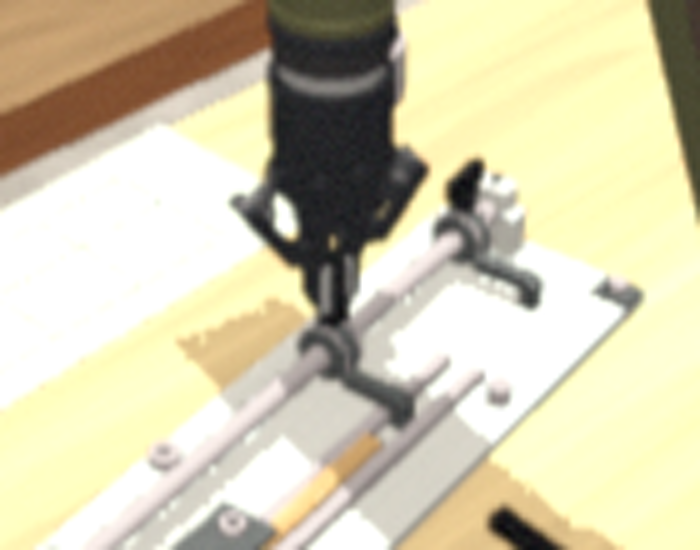

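The jaws turned about 63° and kept hold of the wing. Now I'll slide along fixture +y, watching force and lag.

Request:
send_rows --targets '[[[0.11,0.22,0],[0,0,0],-1],[[0.11,0.22,0],[0,0,0],-1],[[0.11,0.22,0],[0,0,0],-1],[[0.11,0.22,0],[0,0,0],-1],[[0.11,0.22,0],[0,0,0],-1],[[0.11,0.22,0],[0,0,0],-1],[[0.11,0.22,0],[0,0,0],-1],[[0,0,0],[0,0,0],-1]]'

```text
clock: 11.55
tool_pos: [0.6012, -0.0566, 0.0946]
eef_rot: [[-0.96, 0.281, 0.002], [0.281, 0.96, -0.004], [-0.003, -0.003, -1.0]]
force: [4.2, -2.4, 0.7]
opening: 0.0087
```

```bash
python3 s.py 32.5 10 94.4
python3 - <<'E'
from h import *
for n,(x0,y0) in(("side",(210,130)),):
    a=imaging.read_camera(n)[y0:y0+110,x0:x0+140,::-1]; cv2.imwrite(f"pics/{n}6.png",cv2.resize(cv2.convertScaleAbs(a,alpha=1.3),None,fx=5,fy=5,interpolation=cv2.INTER_CUBIC))
E
```

```text
t 11.55 p [ 0.6012 -0.0566  0.0946] fix [ 32.8 -19.5  94.6] yaw_rel_fix 63.0 tilt [ 0.0019 -0.0042]
q [ -5.27  27.95 -11.32  50.6   -0.23  11.06] open 0.0087 Ffix [ 3.71 -3.17  0.69] T [-0.431 -1.031  0.084]
tool cm to go [1.36 2.61 0.01]
```

View pics/side6.png

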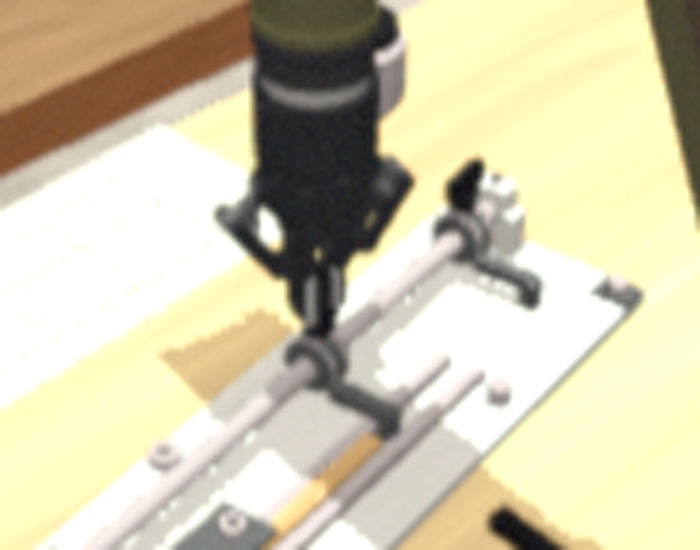

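The collar moved from (330,345) to (317,355), with a steady drag of about 3.2 N. Tool stiffness works out at about 3.3 N/mm. Continuing.

Request:
send_rows --targets '[[[0.09,0.18,0],[0,0,0],-1],[[0.09,0.18,0],[0,0,0],-1],[[0.09,0.18,0],[0,0,0],-1],[[0.09,0.18,0],[0,0,0],-1],[[0.09,0.18,0],[0,0,0],-1],[[0.09,0.18,0],[0,0,0],-1],[[0.09,0.18,0],[0,0,0],-1],[[0.09,0.18,0],[0,0,0],-1]]'

```text
clock: 12.4
tool_pos: [0.5984, -0.0413, 0.0946]
eef_rot: [[-0.96, 0.282, 0.002], [0.281, 0.96, -0.005], [-0.003, -0.004, -1.0]]
force: [4.2, -4.8, 1.4]
opening: 0.0087
```

```bash
python3 s.py 32.5 10 94.4
python3 - <<'E'
from h import *
for n,(x0,y0) in(("side",(210,130)),):
    a=imaging.read_camera(n)[y0:y0+110,x0:x0+140,::-1]; cv2.imwrite(f"pics/{n}7.png",cv2.resize(cv2.convertScaleAbs(a,alpha=1.3),None,fx=5,fy=5,interpolation=cv2.INTER_CUBIC))
E
```

```text
t 12.4 p [ 0.5984 -0.0413  0.0946] fix [32.8 -3.9 94.6] yaw_rel_fix 62.97999999999999 tilt [ 0.002  -0.0051]
q [ -3.81  27.59 -11.96  50.32  -0.28  12.54] open 0.0087 Ffix [ 3.24 -5.53  1.38] T [-0.745 -0.96   0.089]
tool cm to go [0.66 1.22 0.02]
```

View pics/side7.png

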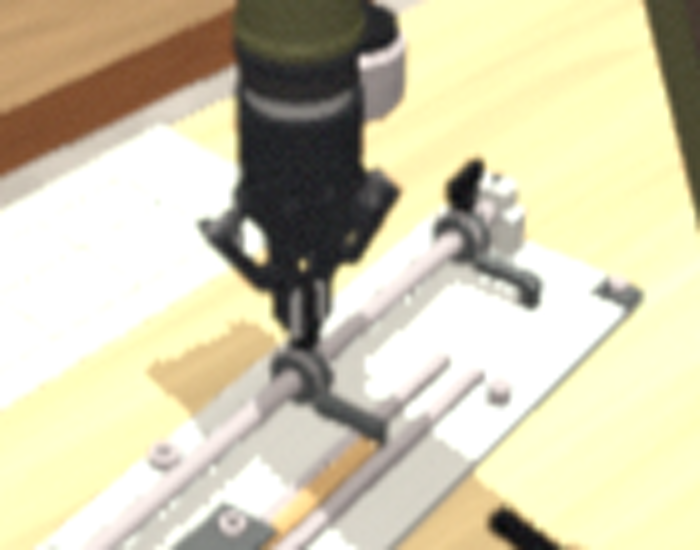

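The pad at (380,430) is now at the strip's tail. Moving slower from here.

Request:
send_rows --targets '[[[0.025,0.05,0],[0,0,0],-1],[[0.025,0.05,0],[0,0,0],-1],[[0.025,0.05,0],[0,0,0],-1],[[0.025,0.05,0],[0,0,0],-1],[[0.025,0.05,0],[0,0,0],-1],[[0.025,0.05,0],[0,0,0],-1],[[0.025,0.05,0],[0,0,0],-1],[[0,0,0],[0,0,0],-1]]'

```text
clock: 13.25
tool_pos: [0.5976, -0.0374, 0.0946]
eef_rot: [[-0.96, 0.281, 0.002], [0.281, 0.96, -0.005], [-0.003, -0.004, -1.0]]
force: [4.6, -2.9, 0.2]
opening: 0.0083
```

```bash
python3 s.py 32.5 10 94.4
```

```text
t 13.25 p [ 0.5976 -0.0374  0.0946] fix [32.9  0.1 94.6] yaw_rel_fix 62.99000000000001 tilt [ 0.0019 -0.0048]
q [ -3.44  27.51 -12.1   50.26  -0.27  12.9 ] open 0.0083 Ffix [ 4.   -3.71  0.21] T [-0.66  -1.008  0.091]
tool cm to go [0.48 0.86 0.02]
```

Request:
send_rows --targets '[[[0.012,0.024,0],[0,0,0],-1],[[0.012,0.024,0],[0,0,0],-1],[[0.012,0.024,0],[0,0,0],-1],[[0.012,0.024,0],[0,0,0],-1],[[0.012,0.024,0],[0,0,0],-1],[[0.012,0.024,0],[0,0,0],-1],[[0.012,0.024,0],[0,0,0],-1],[[0.012,0.024,0],[0,0,0],-1]]'

```text
clock: 14.05
tool_pos: [0.5972, -0.0354, 0.0946]
eef_rot: [[-0.96, 0.282, 0.002], [0.281, 0.96, -0.005], [-0.003, -0.004, -1.0]]
force: [3.9, -3.2, -0.4]
opening: 0.0085
```

```bash
python3 s.py 32.5 10 94.4
```

```text
t 14.05 p [ 0.5972 -0.0354  0.0946] fix [32.8  2.1 94.6] yaw_rel_fix 62.97999999999999 tilt [ 0.0019 -0.005 ]
q [ -3.25  27.47 -12.18  50.23  -0.28  13.1 ] open 0.0085 Ffix [ 3.28 -3.9  -0.42] T [-0.713 -0.93   0.07 ]
tool cm to go [0.39 0.69 0.02]
```

Request:
send_rows --targets '[[[0.014,0.028,0],[0,0,0],-1],[[0.014,0.028,0],[0,0,0],-1],[[0.014,0.028,0],[0,0,0],-1],[[0.014,0.028,0],[0,0,0],-1],[[0.014,0.028,0],[0,0,0],-1],[[0.014,0.028,0],[0,0,0],-1],[[0.014,0.028,0],[0,0,0],-1],[[0.014,0.028,0],[0,0,0],-1]]'

```text
clock: 14.85
tool_pos: [0.5968, -0.0329, 0.0946]
eef_rot: [[-0.96, 0.281, 0.002], [0.281, 0.96, -0.005], [-0.003, -0.004, -1.0]]
force: [3.9, -4.0, 0.4]
opening: 0.0083
```

Request:
send_rows --targets '[[[0.014,0.028,0],[0,0,0],-1],[[0.014,0.028,0],[0,0,0],-1],[[0.014,0.028,0],[0,0,0],-1],[[0.014,0.028,0],[0,0,0],-1],[[0.014,0.028,0],[0,0,0],-1],[[0.014,0.028,0],[0,0,0],-1],[[0.014,0.028,0],[0,0,0],-1],[[0.014,0.028,0],[0,0,0],-1]]'

```text
clock: 15.65
tool_pos: [0.5963, -0.0304, 0.0946]
eef_rot: [[-0.96, 0.281, 0.002], [0.281, 0.96, -0.005], [-0.003, -0.004, -1.0]]
force: [3.6, -4.0, -0.8]
opening: 0.0085
```

Request:
send_rows --targets '[[[0.014,0.028,0],[0,0,0],-1],[[0.014,0.028,0],[0,0,0],-1],[[0.014,0.028,0],[0,0,0],-1],[[0.014,0.028,0],[0,0,0],-1],[[0.014,0.028,0],[0,0,0],-1],[[0.014,0.028,0],[0,0,0],-1],[[0.014,0.028,0],[0,0,0],-1],[[0.014,0.028,0],[0,0,0],-1]]'

```text
clock: 16.45
tool_pos: [0.5959, -0.028, 0.0946]
eef_rot: [[-0.96, 0.281, 0.002], [0.281, 0.96, -0.005], [-0.003, -0.004, -1.0]]
force: [4.3, -3.8, 0.2]
opening: 0.0087
```

Request:
send_rows --targets '[[[0.014,0.028,0],[0,0,0],-1],[[0.014,0.028,0],[0,0,0],-1],[[0.014,0.028,0],[0,0,0],-1],[[0.014,0.028,0],[0,0,0],-1],[[0.014,0.028,0],[0,0,0],-1],[[0.014,0.028,0],[0,0,0],-1],[[0.014,0.028,0],[0,0,0],-1],[[0.014,0.028,0],[0,0,0],-1]]'

```text
clock: 17.25
tool_pos: [0.5955, -0.0256, 0.0946]
eef_rot: [[-0.96, 0.282, 0.002], [0.282, 0.96, -0.005], [-0.003, -0.004, -1.0]]
force: [4.0, -3.2, 0.9]
opening: 0.0085
```

Request:
send_rows --targets '[[[0.014,0.028,0],[0,0,0],-1],[[0.014,0.028,0],[0,0,0],-1],[[0.014,0.028,0],[0,0,0],-1],[[0.014,0.028,0],[0,0,0],-1],[[0.014,0.028,0],[0,0,0],-1],[[0.014,0.028,0],[0,0,0],-1],[[0.014,0.028,0],[0,0,0],-1],[[0.014,0.028,0],[0,0,0],-1]]'

```text
clock: 18.05
tool_pos: [0.595, -0.0231, 0.0946]
eef_rot: [[-0.96, 0.281, 0.002], [0.281, 0.96, -0.005], [-0.003, -0.004, -1.0]]
force: [4.7, -3.3, -0.3]
opening: 0.0084
```

Request:
send_rows --targets '[[[0.014,0.028,0],[0,0,0],-1],[[0.014,0.028,0],[0,0,0],-1],[[0.014,0.028,0],[0,0,0],-1],[[0.014,0.028,0],[0,0,0],-1],[[0.014,0.028,0],[0,0,0],-1],[[0.014,0.028,0],[0,0,0],-1],[[0.014,0.028,0],[0,0,0],-1],[[0.014,0.028,0],[0,0,0],-1]]'

```text
clock: 18.85
tool_pos: [0.5945, -0.0206, 0.0946]
eef_rot: [[-0.96, 0.282, 0.002], [0.282, 0.96, -0.005], [-0.003, -0.004, -1.0]]
force: [4.3, -2.7, 0.6]
opening: 0.0088
```

Request:
send_rows --targets '[[[0.014,0.028,0],[0,0,0],-1],[[0.014,0.028,0],[0,0,0],-1],[[0.014,0.028,0],[0,0,0],-1],[[0.014,0.028,0],[0,0,0],-1],[[0.014,0.028,0],[0,0,0],-1],[[0.014,0.028,0],[0,0,0],-1],[[0.014,0.028,0],[0,0,0],-1],[[0.014,0.028,0],[0,0,0],-1]]'

```text
clock: 19.65
tool_pos: [0.5941, -0.0182, 0.0946]
eef_rot: [[-0.96, 0.281, 0.002], [0.281, 0.96, -0.005], [-0.003, -0.004, -1.0]]
force: [5.3, -3.4, -0.3]
opening: 0.0083
```

```bash
python3 s.py 32.5 10 94.4
python3 - <<'E'
from h import *
for n,(x0,y0) in(("side",(210,140)),):
    a=imaging.read_camera(n)[y0:y0+110,x0:x0+140,::-1]; cv2.imwrite(f"pics/{n}8.png",cv2.resize(cv2.convertScaleAbs(a,alpha=1.3),None,fx=5,fy=5,interpolation=cv2.INTER_CUBIC))
E
```

```text
t 19.65 p [ 0.5941 -0.0182  0.0946] fix [32.9 19.7 94.6] yaw_rel_fix 62.97999999999999 tilt [ 0.0018 -0.005 ]
q [ -1.6   27.14 -12.78  49.98  -0.29  14.74] open 0.0083 Ffix [ 4.55 -4.31 -0.25] T [-0.712 -0.904  0.087]
tool cm to go [-0.41 -0.88  0.02]
```

View pics/side8.png

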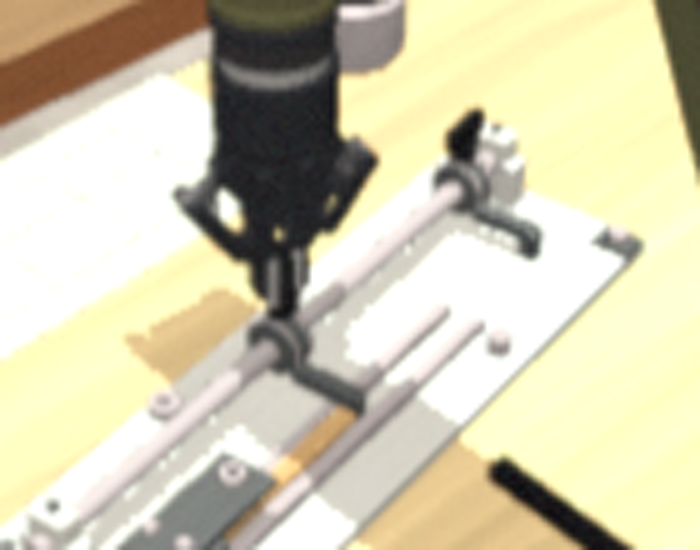

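The strip, at (330,435), is moving along with the pad and the home contact hasn't come yet. Continuing.

Request:
send_rows --targets '[[[0.014,0.028,0],[0,0,0],-1],[[0.014,0.028,0],[0,0,0],-1],[[0.014,0.028,0],[0,0,0],-1],[[0.014,0.028,0],[0,0,0],-1],[[0.014,0.028,0],[0,0,0],-1],[[0.014,0.028,0],[0,0,0],-1],[[0.014,0.028,0],[0,0,0],-1],[[0.014,0.028,0],[0,0,0],-1]]'

```text
clock: 20.5
tool_pos: [0.5939, -0.0176, 0.0946]
eef_rot: [[-0.959, 0.282, 0.002], [0.282, 0.959, -0.009], [-0.005, -0.008, -1.0]]
force: [5.2, -8.9, -1.1]
opening: 0.0084
```

Home contact: the tool advanced only 0.6 mm of the 2.5 mm commanded, and the force rose. Hold and read.

Request:
send_rows --targets '[[[0,0,0],[0,0,0],-1],[[0,0,0],[0,0,0],-1],[[0,0,0],[0,0,0],-1],[[0,0,0],[0,0,0],-1],[[0,0,0],[0,0,0],-1],[[0,0,0],[0,0,0],-1],[[0,0,0],[0,0,0],-1],[[0,0,0],[0,0,0],-1]]'

```text
clock: 21.3
tool_pos: [0.5939, -0.0176, 0.0946]
eef_rot: [[-0.959, 0.283, 0.002], [0.283, 0.959, -0.009], [-0.005, -0.008, -1.0]]
force: [5.1, -8.2, -0.2]
opening: 0.0085
```

```bash
python3 s.py 32.5 10 94.4
```

```text
t 21.3 p [ 0.5939 -0.0176  0.0946] fix [32.9 20.3 94.6] yaw_rel_fix 62.91999999999999 tilt [ 0.0024 -0.0089]
q [ -1.43  27.09 -12.84  49.92  -0.51  14.98] open 0.0085 Ffix [ 3.5  -9.02 -0.23] T [-1.732 -1.07   0.051]
tool cm to go [-0.44 -0.93  0.03]
```

Fixture Fy is -9 N against about -4 N while sliding, so roughly 5 N is on the strip. I'll add a bit, about 0.6 mm.

Request:
send_rows --targets '[[[0.01,0.02,0],[0,0,0],-1],[[0.01,0.02,0],[0,0,0],-1],[[0.01,0.02,0],[0,0,0],-1],[[0,0,0],[0,0,0],-1],[[0,0,0],[0,0,0],-1],[[0,0,0],[0,0,0],-1],[[0,0,0],[0,0,0],-1],[[0,0,0],[0,0,0],-1]]'

```text
clock: 22.1
tool_pos: [0.5939, -0.0174, 0.0946]
eef_rot: [[-0.959, 0.283, 0.003], [0.283, 0.959, -0.01], [-0.005, -0.009, -1.0]]
force: [5.1, -9.5, 0.7]
opening: 0.0084
```

```bash
python3 s.py 32.5 10 94.4
```

```text
t 22.1 p [ 0.5939 -0.0174  0.0946] fix [32.9 20.4 94.6] yaw_rel_fix 62.900000000000006 tilt [ 0.0026 -0.0101]
q [ -1.39  27.09 -12.86  49.9   -0.57  15.04] open 0.0084 Ffix [  3.24 -10.3    0.68] T [-1.961 -1.073  0.088]
tool cm to go [-0.44 -0.94  0.04]
```

About 6 N on the strip. Now the first part of tightening: clockwise 0.24 rad, with the screw still loose, watching force.

Request:
send_rows --targets '[[[0,0,0],[0,0,0.03],-1],[[0,0,0],[0,0,0.03],-1],[[0,0,0],[0,0,0.03],-1],[[0,0,0],[0,0,0.03],-1],[[0,0,0],[0,0,0.03],-1],[[0,0,0],[0,0,0.03],-1],[[0,0,0],[0,0,0.03],-1],[[0,0,0],[0,0,0.03],-1]]'

```text
clock: 22.9
tool_pos: [0.5938, -0.0176, 0.0946]
eef_rot: [[-0.864, 0.504, 0.002], [0.504, 0.864, -0.01], [-0.007, -0.008, -1.0]]
force: [5.8, -9.0, -1.1]
opening: 0.0082
```

```bash
python3 s.py 32.5 10 94.4
```

```text
t 22.9 p [ 0.5938 -0.0176  0.0946] fix [32.8 20.3 94.6] yaw_rel_fix 49.08000000000001 tilt [ 0.0024 -0.0104]
q [ -1.39  27.09 -12.86  49.9   -0.59  28.86] open 0.0082 Ffix [ 4.05 -9.88 -1.1 ] T [-2.045 -1.054  0.082]
tool cm to go [-0.66 -0.8   0.03]
```

Request:
send_rows --targets '[[[0,0,0],[0,0,0.05],-1],[[0,0,0],[0,0,0.05],-1],[[0,0,0],[0,0,0.05],-1],[[0,0,0],[0,0,0.05],-1],[[0,0,0],[0,0,0.05],-1],[[0,0,0],[0,0,0.05],-1],[[0,0,0],[0,0,0.05],-1],[[0,0,0],[0,0,0.05],-1]]'

```text
clock: 23.7
tool_pos: [0.5937, -0.0177, 0.0946]
eef_rot: [[-0.599, 0.801, 0.002], [0.801, 0.599, -0.011], [-0.01, -0.005, -1.0]]
force: [4.6, -10.1, -0.6]
opening: 0.0086
```

```bash
python3 s.py 32.5 10 94.4
```

```text
t 23.7 p [ 0.5937 -0.0177  0.0946] fix [32.6 20.2 94.6] yaw_rel_fix 26.099999999999994 tilt [ 0.0021 -0.0107]
q [ -1.4   27.09 -12.87  49.91  -0.61  51.83] open 0.0086 Ffix [  2.68 -10.8   -0.62] T [-2.114 -1.05   0.108]
tool cm to go [-0.91 -0.46  0.03]
```

Request:
send_rows --targets '[[[0,0,0],[0,0,0.06],-1],[[0,0,0],[0,0,0.06],-1],[[0,0,0],[0,0,0.06],-1],[[0,0,0],[0,0,0.06],-1],[[0,0,0],[0,0,0.06],-1],[[0,0,0],[0,0,0.06],-1],[[0,0,0],[0,0,0.06],-1],[[0,0,0],[0,0,0],-1]]'

```text
clock: 24.5
tool_pos: [0.5934, -0.0178, 0.0945]
eef_rot: [[-0.221, 0.975, 0.002], [0.975, 0.221, -0.011], [-0.011, -0.001, -1.0]]
force: [4.0, -10.5, 0.2]
opening: 0.0087
```

```bash
python3 s.py 32.5 10 94.4
```

```text
t 24.5 p [ 0.5934 -0.0178  0.0945] fix [32.3 20.2 94.5] yaw_rel_fix 2.0799999999999983 tilt [ 0.0016 -0.0108]
q [ -1.4   27.09 -12.88  49.92  -0.62  75.85] open 0.0087 Ffix [  1.95 -11.06   0.23] T [-2.135 -0.98  -0.066]
tool cm to go [-1.02 -0.02  0.02]
```

Request:
send_rows --targets '[[[0,0,0],[0,0,0.02],-1],[[0,0,0],[0,0,0.02],-1],[[0,0,0],[0,0,0.01],-1],[[0,0,0],[0,0,0],-1],[[0,0,0],[0,0,0],-1],[[0,0,0],[0,0,0],-1],[[0,0,0],[0,0,0],-1],[[0,0,0],[0,0,0],-1]]'

```text
clock: 25.3
tool_pos: [0.5934, -0.0178, 0.0945]
eef_rot: [[-0.173, 0.985, 0.002], [0.985, 0.173, -0.011], [-0.011, -0.0, -1.0]]
force: [4.4, -10.1, -0.6]
opening: 0.0086
```

```bash
python3 s.py 32.5 10 94.4
```

```text
t 25.3 p [ 0.5934 -0.0178  0.0945] fix [32.3 20.2 94.5] yaw_rel_fix -0.7000000000000028 tilt [ 0.0016 -0.0108]
q [ -1.4   27.09 -12.88  49.93  -0.62  78.63] open 0.0086 Ffix [  2.48 -10.7   -0.56] T [-2.146 -0.957  0.234]
tool cm to go [-1.02  0.03  0.02]
```

Torque about z has risen to 0.23 N m, so the screw is at its solid stop. I'll nudge slightly further, relax the arm's push now that the stop is clamped, then open.

Request:
send_rows --targets '[[[0,0,0],[0,0,0.015],-1],[[0,0,0],[0,0,0.015],-1],[[0,0,0],[0,0,0],-1],[[0,0,0],[0,0,0],-1],[[-0.05,0,0],[0,0,0],-1],[[-0.1,0,0],[0,0,0],-1],[[-0.1,0,0],[0,0,0],-1],[[0,0,0],[0,0,0],-1]]'

```text
clock: 26.1
tool_pos: [0.5934, -0.0181, 0.0944]
eef_rot: [[-0.146, 0.989, 0.001], [0.989, 0.146, -0.006], [-0.006, -0.0, -1.0]]
force: [4.8, -5.4, -0.0]
opening: 0.0083
```

```bash
python3 s.py 32.5 10 94.4
```

```text
t 26.1 p [ 0.5934 -0.0181  0.0944] fix [32.3 19.8 94.4] yaw_rel_fix -2.2900000000000063 tilt [ 0.0009 -0.0062]
q [ -1.57  27.12 -12.83  49.99  -0.36  80.05] open 0.0083 Ffix [ 3.7  -6.21 -0.  ] T [-1.008 -0.767  0.556]
tool cm to go [-0.98  0.06  0.01]
```

Torque against the solid stop is 0.56 N m, so the screw is tight. Opening and retreating.

Request:
send_rows --targets '[[[0,0,0],[0,0,0],-0.6],[[0,0,0],[0,0,0],-0.3],[[0,0,0],[0,0,0],0],[[0,0,0],[0,0,0],0],[[0,0,0],[0,0,0],0],[[0,0,0],[0,0,0],0],[[0,0,-0.3],[0,0,0],0],[[0,0,-0.7],[0,0,0],0]]'

```text
clock: 26.9
tool_pos: [0.5924, -0.0151, 0.1041]
eef_rot: [[-0.147, 0.989, -0.001], [0.989, 0.147, 0.0], [0.0, -0.001, -1.0]]
force: [0.4, 0.4, -0.4]
opening: 0.0427
```

```bash
python3 s.py 32.5 10 94.4
```

```text
t 26.9 p [ 0.5924 -0.0151  0.1041] fix [ 31.8  23.  104.1] yaw_rel_fix -2.25 tilt [-0.0014  0.    ]
q [ -1.46  26.62 -12.07  51.39  -0.    80.11] open 0.0427 Ffix [ 0.51  0.36 -0.39] T [0.022 0.031 0.032]
tool cm to go [-1.29  0.12  0.97]
```

Request:
send_rows --targets '[[[0,0,-1],[0,0,0],0],[[0,0,-1.5],[0,0,0],0],[[0,0,-1.5],[0,0,0],0],[[0,0,-1.5],[0,0,0],0],[[0,0,-1.5],[0,0,0],0],[[0,0,-1.5],[0,0,0],0],[[0,0,-1.5],[0,0,0],0],[[0,0,-1],[0,0,0],0]]'

```text
clock: 27.7
tool_pos: [0.5936, -0.0152, 0.2166]
eef_rot: [[-0.146, 0.989, 0.003], [0.989, 0.146, -0.0], [-0.0, 0.003, -1.0]]
force: [0.3, -0.3, 0.7]
opening: 0.0427
```

```bash
python3 s.py 32.5 10 94.4
python3 - <<'E'
from h import *
for n,(x0,y0) in(("side",(210,140)),):
    a=imaging.read_camera(n)[y0:y0+110,x0:x0+140,::-1]; cv2.imwrite(f"pics/{n}9.png",cv2.resize(cv2.convertScaleAbs(a,alpha=1.2),None,fx=5,fy=5,interpolation=cv2.INTER_CUBIC))
E
```

```text
t 27.7 p [ 0.5936 -0.0152  0.2166] fix [ 33.   22.7 216.6] yaw_rel_fix -2.25 tilt [ 0.0027 -0.    ]
q [-1.47 22.26 -1.38 66.2   0.   80.11] open 0.0427 Ffix [ 0.29 -0.31  0.69] T [-0.036 -0.042  0.029]
tool cm to go [-1.26 -0.03 12.22]
```

View pics/side9.png

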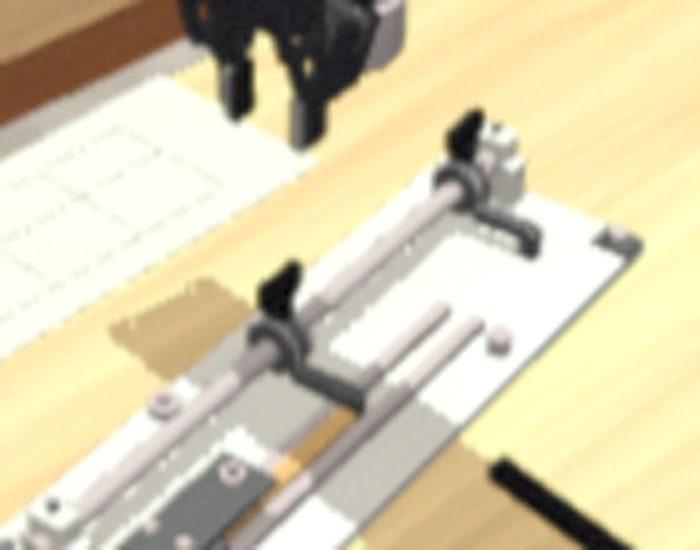

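The wing at (280,290) again stands lengthwise along the rod, the same as the parked wing at (465,135). The pad at (350,400) touches the strip's tail, the bystanders in view are unmoved, and the gripper is clear. Handing in.

```bash
python3 -c "
from bench import ticket; print(ticket.job_done())"
```

```text
the job is handed in; nothing more can be done
None
```

I loosened the wing screw by about 1.1 rad and slid the stop about 55 mm along +y until the strip met the anvil screw. I held about 6 N on the strip while turning the screw back to its solid stop, then let go and handed in at about 28 s.

**Checks that agreed:**
- **Push on the strip:** the tool's force along the rod held at 10–11 N during tightening. About 4 N of that is the stop's own drag, which leaves roughly 6–7 N on the strip. This is inferred, not measured at the contact.
- **Screw tight:** the torque about the screw's axis rose to about 0.56 N m at the end of the turn. In the last side picture the wing stands along the rod again.
- **Strip and release:** the pad touches the strip's tail in that picture. The tool force was near zero and the gripper clear of everything.
- **Other parts:** the parked stop and the bystanders visible in that crop look unmoved. I did not check the ones outside it.

**Not as planned or not confirmed:**
- **First grip:** it was too low. The opening read about 14 mm instead of 10 mm with a few newtons of force, probably because the fingertips caught the hub. I opened, raised the tool 9 mm and gripped again on the wing alone.
- **Camera fit:** the two views disagreed by a few millimetres and were up to about 2 px off, so I relied on force readings for the final contact.
- **Nip after release:** I had no direct measurement of the force left on the strip once the gripper opened.

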